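Withdraw the T-key from the two-plate guard and hang it on its fork stand

TASK

Gently draw the steel T-shaped key up out of the guard tower, turning it so that its long foot passes first through the slot of the round baffle disc and then through the slot of the top plate. Hang it upright by its collar on the two prongs of the fork stand, in front of the spare key and behind the upturned lips, and let go. Do not force the key against the tower, and leave the spare key, wash bottle, carton and solder spool where they are.

Things in the scene. Friction and masses are not known exactly. Their poses are not given: they have to be found in the camera images.
- key_grip (a point): centre of the flat grip on top of the loose bare-steel T-key. x along the foot and the flat of the grip, z up along the stem. Grip plate 44 (x) x 12 (y) mm, 48 mm tall, centred here; pinch it over its 12 mm. Under it a collar, diameter 34 mm, 6 mm thick, its underside 30 mm below this point. The underside of the foot is 160 mm below. Looks the same after a half turn.
- t_key: the same T-key, 184 mm tall, about 0.25 kg; origin at the centre of the foot's underside, same axes. Foot 80 (x) x 18 (y) x 12 mm high, centred under a round stem of diameter 14 mm. At the start the foot rests on the tower's base under the baffle disc, lying across its slot; collar and grip stand above the top plate.
- guard: guard tower, fixed; origin on the bench under its centre. Base 134 x 134 mm, top at 10 mm; posts of diameter 12 mm at x, y = +-54 mm; aluminium top plate 130 x 130 mm, height 106 to 112 mm, with a centred slot 92 mm long along the tower's x and 28 mm wide; cap nuts on it 4 mm high. Sides open.
- baffle: round aluminium disc fixed between the tower's posts, on its axis; origin at the centre of its underside, 50 mm above the bench; diameter 146 mm, 6 mm thick, with a centred slot 92 mm long along its own x and 28 mm wide. A tab 16 mm wide stands out at each end of the slot line to radius 98 mm and shows the slot's direction. It lies 60 to 120 degrees from the top plate's slot.
- fork_seat (a point): point midway between the prongs of the fixed fork stand at the height of their tops (165 mm), where the collar should rest, in front of the spare key. x points from the open mouth to the back post, z up. Prongs along x, 10 mm wide and high, 22 mm apart (inner faces y = +-11 mm), from x = -46 mm to the post at +110 mm. Lips at their tips, x = -46 to -40 mm, rise 5 mm above the tops.
- wash_bottle: white wash bottle with red cap and bent spout, 64 x 85 mm, 195 mm tall, standing roughly between tower and fork stand; spout bent to one side; origin at the centre of its underside
- carton: white carton, 61 x 100 x 68 mm tall; origin at the centre of its underside
- solder_spool: spool of solder wire standing on its flange, diameter 58 mm, 40 mm high; origin at the centre of its underside
- fork_stand: the fork stand; origin on the bench 10 mm in front of (at -x of) the point under the seat, same axes. Base plate 200 x 100 mm, 10 mm high, x = -45 to +155 mm; back post 50 (y) x 14 mm, x = 120 to 134 mm, 162 mm high.
- spare_key: a second key of the same shape, loose, already hanging by its collar at the back of the prongs, 65 to 75 mm behind the seat, its foot about crosswise to the prongs (within 0.15 rad); origin at the centre of the foot's underside, 35 mm above the bench; x along its foot. Leave it there.
There are look-alikes about, which are no part of the job. Leave any blue look-alike of the t_key alone.

How it is judged:
On the way, in this order (a step that is already met when the one before it is completed fails the run):
1. the key's foot has passed up through the baffle slot and is still between disc and top plate (z of t_key in the frame of guard between 0.055 and 0.096 m and horizontal distance between t_key and guard below 0.03 m), for 0.05 s.
2. the key's foot has come out above the top plate (z of t_key in the frame of guard above 0.113 m and horizontal distance between t_key and guard below 0.05 m), for 0.05 s.
At the end, for the whole second after the job is handed in: The key hangs upright (within 0.1 rad) and at rest on the fork: stem between the prongs (within 8 mm of their mid-line), collar's underside on the prong tops (within 4 mm), whole collar behind the lips and in front of the spare key (27 mm before to 50 mm behind the seat point), released (x of key_grip in the frame of fork_seat between -0.027 and 0.05 m and y of key_grip in the frame of fork_seat between -0.008 and 0.008 m and z of key_grip in the frame of fork_seat between 0.026 and 0.033 m and angle between t_key's own z axis and vertical below 0.1 rad and linear speed of t_key below 0.03 m/s); the robot touches nothing.
It fails at once if the key is forced against the tower (over 30 N) (contact force between t_key and guard above 30 N or contact force between t_key and baffle above 30 N).
It fails at once if a bystander is shifted by more than 20 mm or the bottle is tipped (distance of any of wash_bottle, carton, solder_spool, spare_key from where it was at the start of the episode above 0.02 m or angle between wash_bottle's own z axis and vertical above 0.3 rad).
It also fails if it takes over 38 s, if anything falls off the work surface, if the arm or the gripper's body presses on something with over 40 N, if the wrist force passes 120 N, or if a joint passes its speed limit or range.

ROBOT

A 6-joint arm with a two-finger parallel gripper is mounted at the origin on a cart in front of the work surface, level with it; the furniture and walls round the work are solid. World frame = base frame: x ahead of the robot, y to its left, z up, the work surface at z = 0. Lengths are in m, angles in rad, forces in N, time in s.
With the tool pointing down it reaches from about 0.35 to 0.875 m from the base axis. Payload 15.5 kg.
Tool frame: the origin (TCP) lies at the very end of the fingers, on their centre line; the grasp point (between the pads) lies 19 mm behind it; z points along the fingers, y is the line along which they close (so a half turn about z gives the same grasp; the last joint's range is limited). The gripper opens to 85 mm and grips with 20 to 120 N. Pads are 22 mm wide; open, the fingers measure 114 mm over their backs; the gripper's body (76 mm by 85 mm) begins 54 mm behind the grasp point. The pads swing forward as they close: fully open they stand 13 mm farther back than shut.
Start: joints at [-1.3, 0.494, 1.345, -0, 1.302, -0.096], TCP at [0.224, -0.584, 0.231] pointing down, gripper open.
Joint ranges: [-2.91, 2.91], [-0.82, 2.16], [0.22, 2.67], [-1.22, 4.37], [0.12, 2.79], [-3.08, 3.08]. Speed limits (rad/s): [1.89, 1.89, 2.57, 3.01, 3.01, 3.01].

INTERFACE

Orientations are given as a rotation vector (axis times angle).
In Python, from bench import robot, vision gives the robot as it stands.
- The arm moves only by the shell command python3 -m inch 'ROWS' [OPENING]. ROWS is text: rows parted by semicolons, each of 6 numbers parted by spaces: the shift along the world's x, y, z in units of 60 mm (1.0 is 60 mm), then the turn, a rotation vector about the world's x, y, z in units of 0.12 rad (1.0 is 0.12 rad). A call has 1 to 20 rows; each row shifts and turns the commanded pose from where the row before left it; what a row does not reach is not made up. A row lasts 1/8 s, in which the tool goes at most 62.5 mm and 10.7 degrees, less where a joint would pass 70% of its speed; a pose out of reach is approached as far as the arm can. A call with a number of a shift or a turn outside -1 to 1 is refused whole. A call with a gripper value outside its range is refused whole. OPENING is the closure, from 0 (fully open) to 1 (shut), set as the call begins (- or left out, the last holds). The fingers move at their own pace and stop on an object; the grip force is fixed at half the most. Time passes only in rows, so rows that do not move let the fingers close. It gives the time, the measured TCP pose, the force, the opening and the grip force at its end, in the units of the state.
- robot.get_state(): the state, without advancing time (a new reading comes with each control period).
- vision.get_image(name): name is "scene" or "top" or "wrist"; returns (picture, depth): 384x512x3 uint8, red, green, blue; 384x512 float32, m along the optical axis (not along the pixel's ray), 0 where there is no reading.
- vision.get_calibration(name): a dict with "fx", "fy", "cx", "cy" (pixels), "xyz" and "orientation" of the camera in the world; the wrist camera has in their place "tool_from_camera" (4x4, takes a point from camera to tool coordinates, whose origin is the TCP and whose axes are the flange's). Camera axes: x right, y down, z forward; pixel columns grow to the right and rows downward; lengths in m; the calibration is good to about 2 mm. A picture is of the moment at which its call begins: read the wrist's pose just before it. get_calibration takes no time and is no camera call.
- robot.job_done(): hands the job in; it is judged then, once.
The state is a dict: "time": time; "joints": joint angles; "qvel": joint speeds; "joint_efforts": joint torques, N m; "tool_pos": TCP position; "tcp_rot": TCP orientation; "contact_force": force on the tool from outside, world axes, zero at the start; "wrist_torque": the same for the moment, N m; "grip_width": finger opening in m; "grasp_force": force on a finger pad.
Only numpy, scipy, OpenCV 4.12 (cv2) and the standard library are available. Lean on these libraries where they do the work, as an engineer would, in place of code of your own. Each camera call takes 0.05 s, during which the arm holds its last target. There are 200 camera calls.

## Working session

There is one attempt and no reset: what is moved stays moved. The work goes in short steps, Python scripts to look and compute and a shell command to move; the robot and the scene stay as the last step left them, time stands still between calls to the robot, and variables do not carry over. Pictures are saved under pics/ and viewed, at most 10 in all, crops included, and the job is handed in when it is done.

```bash
mkdir -p pics; ls; cat > h.py <<'E'
import numpy as np,cv2
from scipy.spatial.transform import Rotation as R
from bench import robot,vision
def cam(n,st=None):
    c=vision.get_calibration(n)
    if n=="wrist":
        st=st or robot.get_state()
        T=np.eye(4);T[:3,:3]=R.from_rotvec(st["tcp_rot"]).as_matrix();T[:3,3]=st["tool_pos"]
        return c,T@np.array(c["tool_from_camera"])
    T=np.eye(4);o=np.array(c["orientation"]);T[:3,:3]=R.from_rotvec(o).as_matrix() if o.size==3 else o
    T[:3,3]=c["xyz"];return c,T
def ray(c,T,u,v,z):
    d=T[:3,:3]@np.array([(u-c["cx"])/c["fx"],(v-c["cy"])/c["fy"],1]);return T[:3,3]+d*(z-T[2,3])/d[2]
def cloud(c,T,D):
    v,u=np.mgrid[:D.shape[0],:D.shape[1]]
    P=np.stack([(u-c["cx"])/c["fx"]*D,(v-c["cy"])/c["fy"]*D,D],-1)
    P=P@T[:3,:3].T+T[:3,3];P[D==0]=np.nan;return P
def px(c,T,p):
    q=T[:3,:3].T@(np.array(p)-T[:3,3]);return q[0]/q[2]*c["fx"]+c["cx"],q[1]/q[2]*c["fy"]+c["cy"]
E
python3 - <<'E'
from h import *
for n in("scene","top"):
    I,D=vision.get_image(n);np.savez(f"{n}.npz",I=I,D=D);c,T=cam(n);print(n,c["fx"],T.round(3).tolist())
    cv2.imwrite(f"pics/{n}.png",cv2.resize(I[:,:,::-1],(800,600)))
print(vision.get_calibration("top"))
E
```

```text
pics
scene 399.4839371789745 [[-0.515, -0.464, 0.721, -0.535], [-0.857, 0.274, -0.436, 0.585], [0.005, -0.843, -0.539, 0.879], [0.0, 0.0, 0.0, 1.0]]
top 372.5947751410885 [[0.092, -0.976, 0.2, 0.259], [-0.996, -0.091, 0.012, -0.048], [0.007, -0.2, -0.98, 1.203], [0.0, 0.0, 0.0, 1.0]]
{'fx': 372.5947751410885, 'fy': 372.5947751410885, 'cx': 252.79450686515818, 'cy': 189.23736510643607, 'xyz': array([ 0.25908136, -0.04843972,  1.2027621 ]), 'orientation': array([-2.20971937,  2.01400425, -0.21082082])}
```

View pics/scene.png

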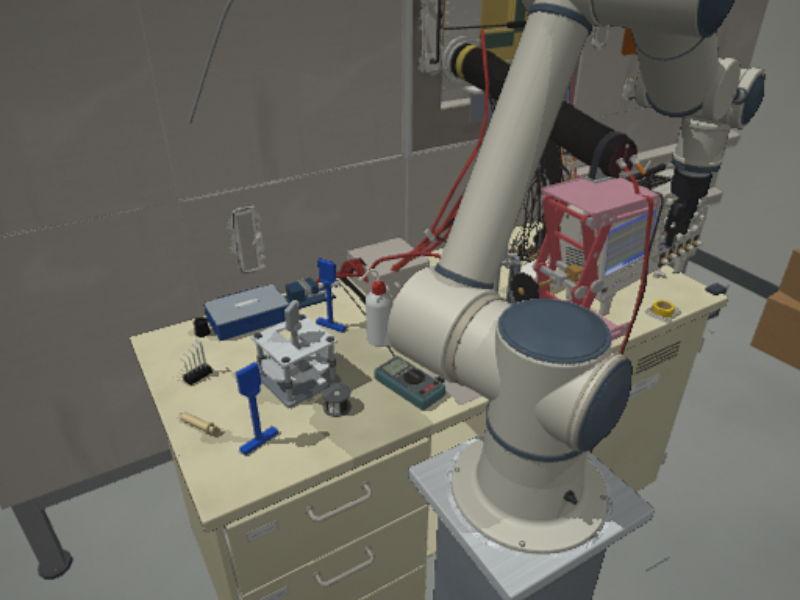

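View pics/top.png

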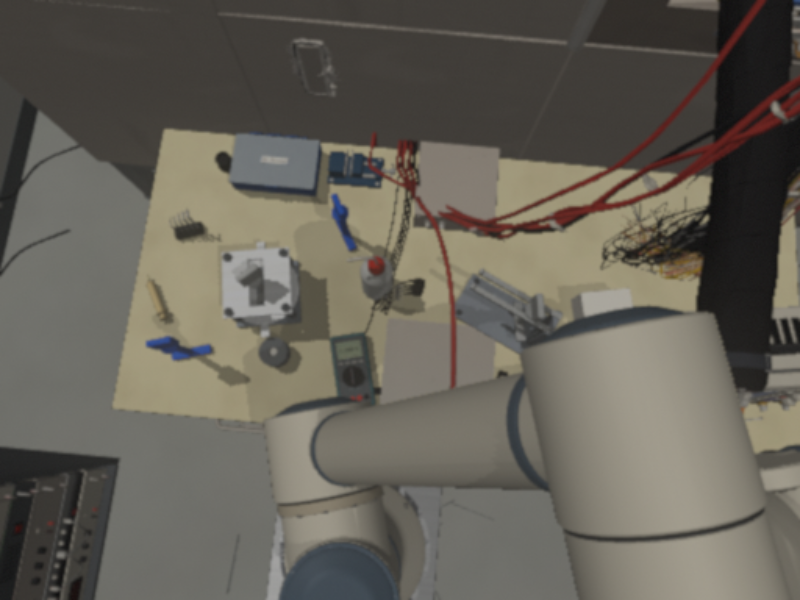

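The steel key's grip is at about (247,272) in the top view and (293,317) in the scene view, standing in the tower. Possible confusions are the blue keys at top (180,348) and (343,222), and the spare key on the fork at about (540,305). I choose the steel key in the tower. The spool is at (274,350), the bottle at (376,270) and the carton at (605,300).

```bash
python3 - <<'E'
from h import *
z=np.load("top.npz");I,D=z["I"],z["D"];c,T=cam("top");P=cloud(c,T,D)
a=cv2.resize(I[145:235,130:220,::-1],(400,400),interpolation=cv2.INTER_CUBIC)
b=cv2.resize(I[160:250,285:375,::-1],(400,400),interpolation=cv2.INTER_CUBIC)
cv2.imwrite("pics/crop1.png",np.hstack([a,b]))
def band(lo,hi,u0,u1,v0,v1,name):
    m=(P[...,2]>lo)&(P[...,2]<hi);M=np.zeros_like(m);M[v0:v1,u0:u1]=m[v0:v1,u0:u1]
    q=P[M];r=cv2.minAreaRect(q[:,:2].astype(np.float32));print(name,len(q),q.mean(0).round(4),np.round(r[0],4),np.round(r[1],4),round(r[2],1))
band(.100,.118,130,200,150,215,"plate")
band(.14,.25,130,200,140,200,"grip")
band(.046,.066,130,210,145,225,"disc")
band(.15,.175,285,365,165,240,"prongs")
band(.18,.25,285,375,165,240,"spare")
band(.03,.05,150,190,210,240,"spool")
band(.05,.2,225,260,160,195,"bottle")
band(.06,.08,365,410,180,205,"carton")
ctr=P[130:260:8,270:345:8,2];print(np.nan_to_num(ctr).round(2))
E
```

```text
plate 1513 [0.4816 0.2328 0.1117] [0.4834 0.2346] [0.1314 0.1304] 9.8
grip 177 [0.4792 0.2297 0.1734] [0.4786 0.2288] [0.0222 0.0438] 46.4
disc 409 [0.4644 0.2153 0.0556] [0.4808 0.2171] [0.1184 0.1871] 82.1
prongs 531 [ 0.4765 -0.2582  0.1644] [ 0.4305 -0.2317] [0.1703 0.1573] 66.4
spare 406 [ 0.4403 -0.1854  0.2027] [ 0.4491 -0.2123] [0.2108 0.164 ] 7.5
spool 278 [0.3606 0.2003 0.0392] [0.3611 0.2007] [0.0558 0.0565] 70.5
bottle 542 [0.5125 0.0006 0.1197] [ 0.5151 -0.0033] [0.0881 0.0687] 37.5
carton 442 [ 0.5185 -0.4498  0.068 ] [ 0.517  -0.4529] [0.0483 0.1002] 10.6
[[ 0.12  0.08  0.09  0.09  0.09  0.09 -0.   -0.    0.    0.29]
 [ 0.08  0.09  0.11  0.13  0.09  0.09  0.    0.25 -0.    0.  ]
 [-0.    0.16  0.01  0.02  0.21  0.18  0.21  0.23  0.23  0.25]
 [-0.   -0.    0.   -0.    0.   -0.   -0.    0.01 -0.01 -0.  ]
 [ 0.   -0.    0.    0.   -0.    0.   -0.   -0.   -0.   -0.  ]
 [-0.    0.    0.2   0.01  0.    0.    0.   -0.    0.    0.  ]
 [ 0.    0.    0.21 -0.    0.01  0.01  0.17 -0.   -0.   -0.  ]
 [ 0.07 -0.    0.   -0.    0.01  0.17  0.01  0.16 -0.    0.  ]
 [ 0.    0.    0.    0.01  0.01  0.01  0.16  0.01  0.01  0.2 ]
 [-0.   -0.   -0.    0.01  0.01  0.01  0.01  0.01  0.17  0.2 ]
 [-0.    0.    0.    0.   -0.    0.01  0.01  0.01  0.05  0.04]
 [ 0.    0.    0.   -0.    0.    0.    0.01  0.01  0.05  0.07]
 [ 0.   -0.    0.    0.    0.   -0.   -0.    0.    0.78  0.81]
 [ 0.   -0.    0.    0.    0.    0.   -0.   -0.    0.78  0.8 ]
 [ 0.    0.    0.    0.   -0.    0.01  0.68  0.71  0.73  0.8 ]
 [ 0.    0.    0.61  0.64  0.67  0.69  0.71  0.73  0.74  0.79]
 [ 0.6   0.62  0.64  0.67  0.69  0.7   0.72  0.74  0.75  0.79]]
```

View pics/crop1.png

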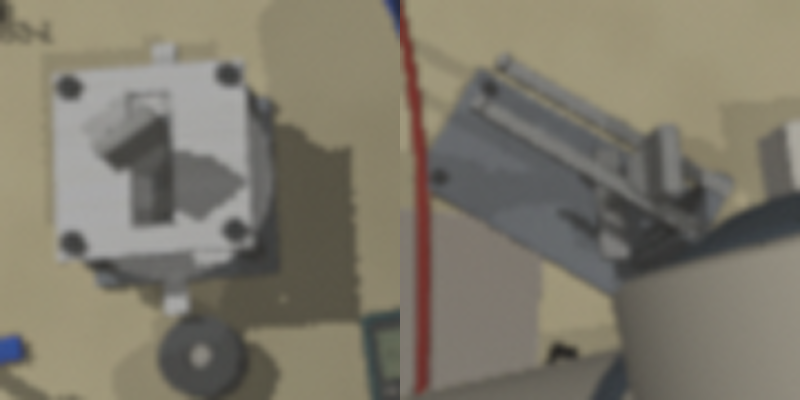

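The left crop shows the tower with the grip at (125,130), the plate slot running up and down at about (150,160), and tab-like bits at (163,50) and (175,300). The right crop shows the fork prongs from about (490,80) to (690,230), with the spare key at (660,160). Next I check the tabs' heights, the red cable and the prong line.

```bash
python3 - <<'E'
from h import *
z=np.load("top.npz");I,D=z["I"].astype(int),z["D"];c,T=cam("top");P=cloud(c,T,D)
for n,(x,y) in dict(tabT=(163,50),tabB=(175,298),bitB=(212,255),bitR=(265,105),slotU=(150,95),slotL=(152,215),rimR=(262,170),rimB=(160,265)).items():
    u,v=130+x/4.444,145+y/4.444;print(n,P[round(v),round(u)].round(3), "ray.056",ray(c,T,u,v,.056).round(3))
m=(I[...,0]>110)&(I[...,1]<60)&(I[...,2]<60);q=P[m]
for y in np.arange(-.4,.1,.03):
    s=q[abs(q[:,1]-y)<.015]
    if len(s):print("red y",y.round(2),len(s),s[:,0].min().round(2),s[:,0].max().round(2),np.percentile(s[:,2],[0,50,100]).round(2))
M=np.zeros(D.shape,bool);M[160:250,285:375]=1
s=P[M&(abs(P[...,2]-.165)<.006)]; s=s[(s[:,1]<-.16)&(s[:,1]>-.34)&(s[:,0]>.40)&(s[:,0]<.6)]
print(len(s));d=None
# two prongs: PCA after split
f=cv2.fitLine(s[:,:2].astype(np.float32),cv2.DIST_HUBER,0,.01,.01).ravel();print(f, np.degrees(np.arctan2(f[1],f[0])))
t=(s[:,:2]-f[2:])@f[:2];n=(s[:,:2]-f[2:])@np.array([-f[1],f[0]]);print(np.histogram(n,20));print(np.histogram(t,14))
E
```

```text
tabT [0.575 0.248 0.057] ray.056 [0.574 0.249 0.056]
tabB [0.397 0.218 0.054] ray.056 [0.397 0.216 0.056]
bitB [0.431 0.194 0.055] ray.056 [0.43  0.195 0.056]
bitR [0.552 0.179 0.007] ray.056 [0.541 0.171 0.056]
slotU [0.529 0.24  0.107] ray.056 [0.54  0.254 0.056]
slotL [0.46  0.249 0.026] ray.056 [0.454 0.24  0.056]
rimR [0.493 0.167 0.06 ] ray.056 [0.493 0.167 0.056]
rimB [0.418 0.23  0.054] ray.056 [0.419 0.23  0.056]
red y -0.37 7 0.6 0.6 [0.39 0.41 0.42]
red y -0.31 3 0.64 0.64 [0.35 0.36 0.36]
red y -0.16 11 0.34 0.38 [0.18 0.19 0.2 ]
red y -0.13 57 0.38 0.55 [0.19 0.2  0.21]
red y -0.1 9 0.56 0.64 [0.15 0.17 0.19]
red y -0.07 6 0.64 0.65 [0.14 0.14 0.15]
red y -0.01 7 0.53 0.82 [0.02 0.15 0.16]
red y 0.02 22 0.28 0.54 [0.03 0.15 0.16]
468
[ 0.3998337   0.9165877   0.46691942 -0.26138034] 66.43221
(array([22, 33, 43, 43, 35, 16,  6,  6,  4,  7,  5,  6, 12, 29, 41, 52, 55,
       35, 14,  4]), array([-0.03344503, -0.03092563, -0.02840624, -0.02588684, -0.02336744,
       -0.02084805, -0.01832865, -0.01580926, -0.01328986, -0.01077046,
       -0.00825107, -0.00573167, -0.00321228, -0.00069288,  0.00182652,
        0.00434591,  0.00686531,  0.0093847 ,  0.0119041 ,  0.0144235 ,
        0.01694289]))
(array([64, 43, 32, 12, 22, 36, 33, 33, 33, 34, 33, 31, 32, 30]), array([-7.25879400e-02, -6.04822472e-02, -4.83765543e-02, -3.62708615e-02,
       -2.41651687e-02, -1.20594759e-02,  4.62169152e-05,  1.21519097e-02,
        2.42576025e-02,  3.63632954e-02,  4.84689882e-02,  6.05746810e-02,
        7.26803738e-02,  8.47860666e-02,  9.68917594e-02]))
```

```bash
python3 - <<'E'
from h import *
st=robot.get_state();print(st["time"],R.from_rotvec(st["tcp_rot"]).as_matrix().round(3).tolist());print(vision.get_calibration("wrist"))
E
```

```text
0.1 [[0.934, 0.358, -0.0], [0.358, -0.934, 0.001], [0.0, -0.001, -1.0]]
{'fx': 301.94648448803804, 'fy': 301.94648448803804, 'cx': 257.316176112761, 'cy': 188.33983991705688, 'tool_from_camera': array([[ 1.86673299e-03, -9.46610226e-01, -3.22374930e-01,
         8.30176594e-02],
       [ 9.99998257e-01,  1.78032441e-03,  5.62873944e-04,
        -3.57053752e-04],
       [ 4.11097243e-05, -3.22375419e-01,  9.46611899e-01,
        -1.43348049e-01],
       [ 0.00000000e+00,  0.00000000e+00,  0.00000000e+00,
         1.00000000e+00]])}
```

```bash
python3 -m inch '0 0 1 0 0 0;0 0 1 0 0 0;0 0 1 0 0 0;0 0 0.7 0 0 0;0.54 0.76 0 0 0 0.73;0.54 0.76 0 0 0 0.73;0.54 0.76 0 0 0 0.73;0.54 0.76 0 0 0 0.73;0.54 0.76 0 0 0 0.73;0.54 0.76 0 0 0 0.73;0.54 0.76 0 0 0 0.73;0.54 0.76 0 0 0 0.73;0.54 0.76 0 0 0 0.73;0 0 0 0 0 0;0 0 0 0 0 0' 0.3
python3 - <<'E'
from h import *
st=robot.get_state();print(st["tool_pos"],st["joints"])
np.save("stf.npy",np.r_[st["tool_pos"],st["tcp_rot"]])
I,D=vision.get_image("wrist");np.savez("wf.npz",I=I,D=D);cv2.imwrite("pics/wf.png",cv2.resize(I[:,:,::-1],(800,600)))
E
```

```text
time: 1.98
tool_pos: [0.515, -0.1733, 0.453]
tcp_rot: [-2.632, -1.714, 0.001]
contact_force: [-0.7, -0.2, 1.5]
grip_width: 0.0598
grasp_force: 0.0
[ 0.51499047 -0.17329191  0.4529813 ] [-4.34298320e-01  2.38774963e-01  1.15455230e+00 -3.32932669e-04
  1.74894770e+00 -1.78102723e-02]
```

View pics/wf.png

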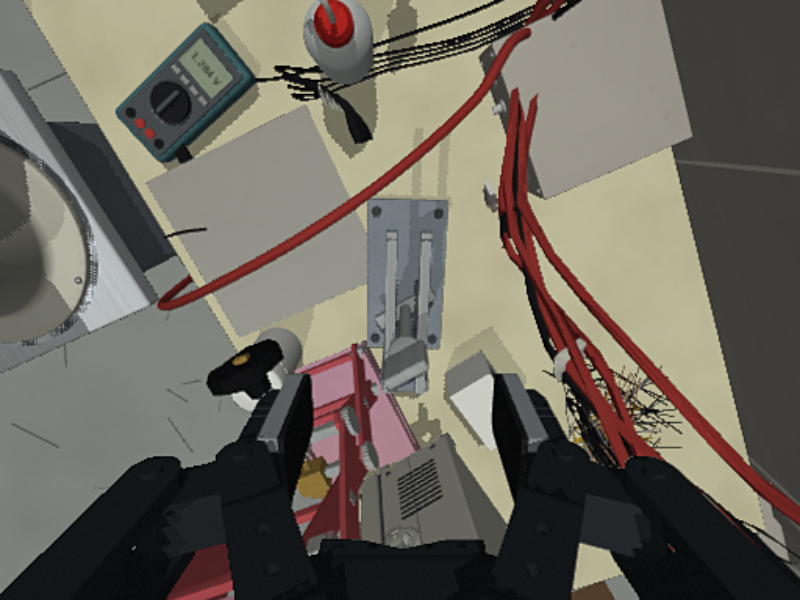

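The wrist view shows the prongs with tips at (391,237) and (427,237), and the spare key at (408,350). The bottle is at (338,30). The red cable crosses ahead of the mouth at (400,170). I'll measure the prong line and the cable height.

```bash
cat > fork.py <<'E'
from h import *
def prongs(P,x0=.498,y0=-.217,a=np.radians(-113.6)):
    d=np.array([np.cos(a),np.sin(a)]);n=np.array([-d[1],d[0]]);o=np.array([x0,y0])
    t=(P[...,:2]-o)@d;s=(P[...,:2]-o)@n
    m=(abs(P[...,2]-.165)<.005)&(abs(t+.005)<.035)&(abs(s)<.032)
    t,s=t[m],s[m];L=np.polyfit(t[s<0],s[s<0],1);H=np.polyfit(t[s>0],s[s>0],1)
    print(len(t),"lines",L,H,"z",P[m][:,2].mean())
    m2=(P[...,2]>.160)&(P[...,2]<.176);S=(P[m2][:,:2]-o)@np.array([d,n]).T;S=S[(abs(abs(S[:,1])-.016)<.006)&(S[:,0]<0)&(S[:,0]>-.08)];print("tip t",np.percentile(S[:,0],[0,1,3]))
    aa=a+np.arctan((L[0]+H[0])/2);mid=(L[1]+H[1])/2;oo=o+n*mid;print("angle",np.degrees(aa),"origin on mid",oo,"d",d)
E
python3 - <<'E'
from fork import *
q=np.load("stf.npy");c,T=cam("wrist",dict(tool_pos=q[:3],tcp_rot=q[3:]))
z=np.load("wf.npz");P=cloud(c,T,z["D"]);I=z["I"].astype(int);prongs(P)
for uv in((391,237),(427,237)):print(ray(c,T,uv[0]*.64,uv[1]*.64,.168))
m=(I[...,0]>90)&(I[...,1]<50)&(I[...,2]<60);s=P[m]
for y in np.arange(-.2,.02,.02):
    k=s[(abs(s[:,1]-y)<.01)&(s[:,0]>.2)&(s[:,0]<.75)]
    if len(k):print(y.round(2),len(k),np.percentile(k[:,0],[0,50,100]).round(3),np.percentile(k[:,2],[5,50,95]).round(3))
E
```

```text
604 lines [-0.01722005 -0.01347109] [-0.02083295  0.01835034] z 0.1657781999061448
tip t [-0.04579834 -0.04551967 -0.04478337]
angle -114.6900066342 origin on mid [ 0.50023558 -0.2179767 ] d [-0.40034903 -0.91636273]
[ 0.50250186 -0.17532588  0.168     ]
[ 0.53284874 -0.18867481  0.168     ]
-0.2 248 [0.598 0.614 0.622] [0.187 0.204 0.231]
-0.18 247 [0.605 0.617 0.637] [0.154 0.173 0.197]
-0.16 322 [0.222 0.624 0.654] [0.123 0.149 0.169]
-0.14 832 [0.204 0.442 0.673] [0.111 0.198 0.21 ]
-0.12 550 [0.464 0.543 0.685] [0.096 0.194 0.207]
-0.1 274 [0.563 0.604 0.668] [0.094 0.164 0.179]
-0.08 154 [0.622 0.643 0.663] [0.136 0.144 0.151]
-0.06 100 [0.652 0.67  0.716] [0.096 0.125 0.136]
-0.04 2 [0.73  0.73  0.731] [0.095 0.095 0.096]
-0.0 267 [0.515 0.534 0.546] [0.151 0.155 0.157]
```

Seat is at (0.500,-0.218), with fork x at -114.7° and the tip at -46 mm, which matches the description. The cable sits at about z 0.2, some 40 mm before the mouth. The plan is to bring the foot in low between the cable and the lips, then slide it in. Now on to the tower.

```bash
python3 -m inch '-0.12 0.74 -0.1 0 0 1;-0.12 0.74 -0.1 0 0 1;-0.12 0.74 -0.1 0 0 1;-0.12 0.74 -0.1 0 0 1;-0.12 0.74 -0.1 0 0 1;-0.12 0.74 -0.1 0 0 1;-0.12 0.74 -0.1 0 0 1;-0.12 0.74 -0.1 0 0 1;-0.12 0.74 -0.1 0 0 1;-0.12 0.74 -0.1 0 0 1;0 0 0 0 0 0.2;0 0 0 0 0 0' 0.4
python3 - <<'E'
from h import *
st=robot.get_state();print(st["tool_pos"],st["joints"])
np.save("stt.npy",np.r_[st["tool_pos"],st["tcp_rot"]])
I,D=vision.get_image("wrist");np.savez("wt.npz",I=I,D=D);cv2.imwrite("pics/wt.png",cv2.resize(I[:280,80:450,::-1],(793,600),interpolation=cv2.INTER_CUBIC))
E
```

```text
time: 3.52
tool_pos: [0.4435, 0.2697, 0.3933]
tcp_rot: [1.173, 2.914, -0.001]
contact_force: [0.7, -0.1, -0.2]
grip_width: 0.0507
grasp_force: 0.0
[0.44351388 0.26966546 0.39330757] [ 4.31474300e-01  2.18132565e-01  1.33385701e+00 -3.92156256e-04
  1.58977598e+00 -3.73989880e-01]
```

View pics/wt.png

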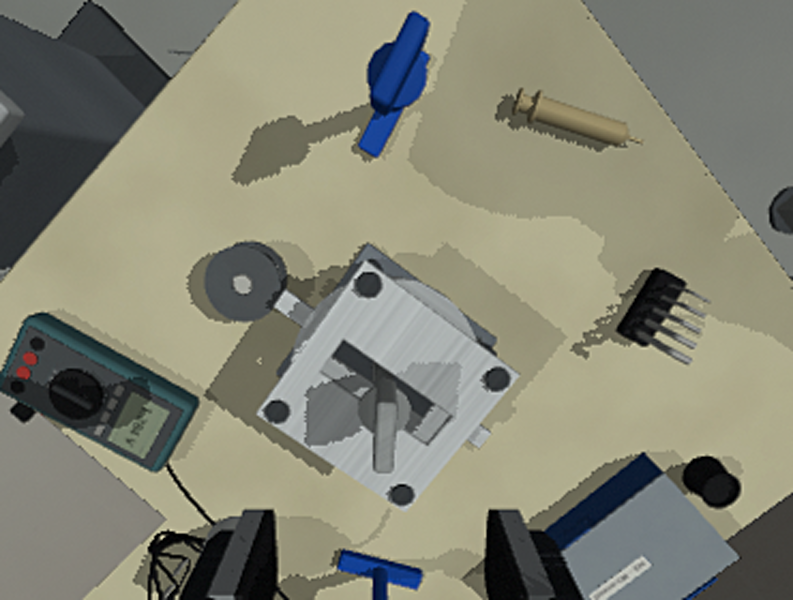

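The tower plate runs from (262,412) to (520,375), with the slot from (345,350) to (440,430). The grip is at (385,430), and the tabs are at (285,300) and (482,434). I'll check depth through the plate slot to see how the disc slot is oriented.

```bash
python3 - <<'E'
from h import *
q=np.load("stt.npy");c,T=cam("wrist",dict(tool_pos=q[:3],tcp_rot=q[3:]))
z=np.load("wt.npz");P=cloud(c,T,z["D"]);I=z["I"]
def rect(lo,hi,rad=.11):
    m=(P[...,2]>lo)&(P[...,2]<hi)&(np.hypot(P[...,0]-.484,P[...,1]-.235)<rad);s=P[m]
    r=cv2.minAreaRect(s[:,:2].astype(np.float32));print(lo,len(s),s.mean(0).round(4),np.round(r[0],4),np.round(r[1],4),round(r[2],2));return s
pl=rect(.108,.1145);g=rect(.185,.2);d=rect(.05,.06)
# radial far points = tabs
r=np.hypot(d[:,0]-.484,d[:,1]-.235);t=d[r>.078];a=np.degrees(np.arctan2(t[:,1]-.235,t[:,0]-.484));print(np.histogram(a,36,(-180,180))[0])
for s in(t[abs(a)<90],t[abs(a)>90]):
    if len(s):print(s.mean(0),len(s))
# top-down map of z, 3 mm cells
b=np.full((44,44),np.nan);i=((P[...,0]-.484)/.003+22);j=((P[...,1]-.235)/.003+22)
ok=(i>=0)&(i<44)&(j>=0)&(j<44)&np.isfinite(P[...,2])
ch={}
for ii,jj,zz in zip(i[ok].astype(int),j[ok].astype(int),P[...,2][ok]): ch.setdefault((ii,jj),[]).append(zz)
def sym(z): return ' ' if z is None else '.' if z<.004 else 'b' if z<.016 else 'f' if z<.03 else 's' if z<.048 else 'D' if z<.062 else 'm' if z<.104 else 'P' if z<.118 else 'K'
for ii in range(43,-1,-1): print(''.join(sym(min(ch[(ii,jj)])) if (ii,jj) in ch else ' ' for jj in range(43,-1,-1)))
cv2.imwrite("pics/wt2.png",cv2.resize(I[150:240,190:330,::-1],(800,514),interpolation=cv2.INTER_CUBIC))
E
```

```text
0.108 5536 [0.4815 0.2396 0.1127] [0.4854 0.2353] [0.1306 0.1307] 9.98
0.185 342 [0.4827 0.2355 0.1939] [0.4838 0.2345] [0.012  0.0434] 42.9
0.05 1162 [0.4697 0.2442 0.0566] [0.4789 0.2503] [0.193  0.1139] 22.65
[61 63  0  0  0  1  0  0  0  0  0  0  0  0  0  0  0  0 27 42  0  0  0  3
  0  0  0  0  0  0  0  0  4  0  0  0]
[0.57271758 0.25497739 0.05666561] 72
[0.39897648 0.22137759 0.05646012] 129
              P PPPPPPDDDDDDPPPPPPPPPPPPP   
         PPPPPPPPDDDDDDDbbDDPPPPPPPPPPPPP   
    PPPPPPPPPPPPPPDDDbbbbbbDPPPPPPPPPPPPP   
PPPPPPPPPPPPPPPPPPDDDbbbbbbDDPPPPPPPPPPPP   
PPPPPPPPPPPPPPPPPPDDDbbbbbbDDPPPPPPPPPPPP   
PPPPPPPPPPPPPPPPPPDDDDbbbbbDDPPPPPPPPPPPPP  
PPPPPPPPPPPPPPPPPPDDDPbbbbDDDPPPPPPPPPPPP   
PPPPPPPPPPPPPPPPPP    bbbbbDDPPPP  PPPPPPP  
fPPPPPPPPPPPPPP       bbbbDPPPPP    PPPPPP  
PPPPPPPPPPPPPPP       bbbDPPPPP      PPPPP  
PPPPPPPPPPPPPPP        bbPPPPPP      PPPPP  
PPPPPPPPPPPPPPPP       bbbPPP       PPPPPP  
PPPPPPPPPPPPPPPP       bbbPPP      PPPPPPP  
PPPPPPPPPPPPPPPP       bbb        PPPPPPPPP 
DPPPPPPPPPPPPPPP       bb        PPPPPPPPPP 
DPPPPPPPPPPPPPPP        b
[... 579 characters left out ...]
       bbbbbbDPPPPPPPPPPP
.DDPPPPPPPPPPPPPPPP       bbbbbbDPPPPPPPPPPP
.DDPPPPPPPPPPPPPPPP       bbbbbbDPPPPPPPPPPP
.bDDPPPPPPPPPPPPPPP       bbbbbbDDPPPPPPPPPP
..DDPPPPPPPPPPPPPPP       bbbbbDDDPPPPPPPPPP
..bDPPPPPPPPPPPPPPPP        DDDDDDPPPPPPPPPP
..bbPPPPPPPPPPPPPPPP        PDPPPPPPPPPPPPPP
..bbPPPPPPPPPPPPPPPP         PPPPPPPPPPPPPPP
..bbbPPPPPPPPPPPPPPP   PPPPPPPPPPPPPPPPPPPPP
..bbbbbPPPPPPPPPPPPPPPPPPPPPPPPPPPPPPPPPPPPP
...bbbbPPPPPPPPPPPPPPPPPPPPPPPPPPPPPPPPPPPbb
...bbbPPPPPPPPPPPPPPPPPPPPPPPPPPPPPPPPPPPbbb
...bbbPPPPPPPPPPPPPPPPPPPPPPPPPPPDDDDDPbb...
...bbPPPPPPPPPPPPPPPPPPPPPPPDDDDDDDDD ......
...bbbPPPPPPPPPPPPPPPPDDDDDDDDDDDDD ........
...bbbPPPPPPPbbbPDDDDDDDDDDDDDDDD...........
```

View pics/wt2.png

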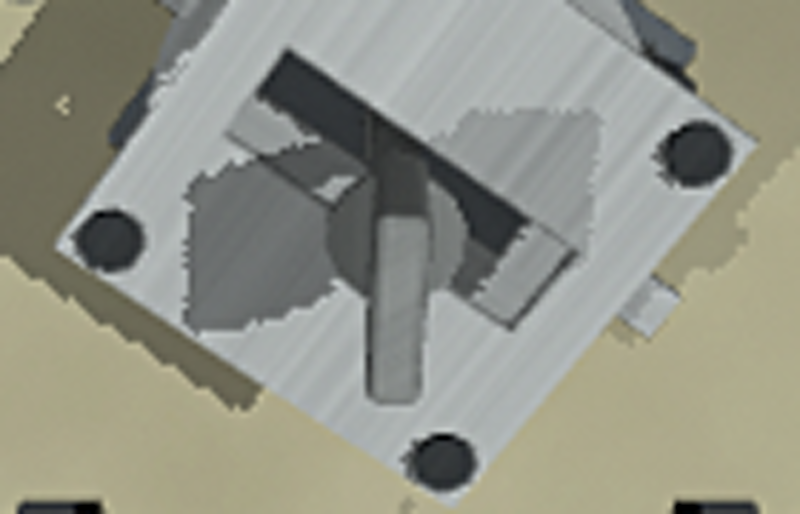

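Base is visible along the whole plate slot, with disc strips on both sides and the tabs at about 10–11°. So the disc slot is nearly parallel to the plate slot (about 10°), unlike the 60–120° in the description, and I trust the measurement. The tower is at (0.485,0.235) and the key at (0.484,0.2345), with key x at 133°. Now grasping.

```bash
python3 -m inch '0.34 -0.29 -0.5 0 0 -0.47;0.34 -0.29 -0.5 0 0 0;0 0 -0.8 0 0 0;0 0 -0.8 0 0 0;0 0 -0.5 0 0 0;0 0 -0.5 0 0 0;0 0 -0.37 0 0 0;0 0 0 0 0 0' && python3 -m inch '0 0 0 0 0 0;0 0 0 0 0 0;0 0 0 0 0 0;0 0 0 0 0 0;0 0 0 0 0 0;0 0 0 0 0 0' 1
```

```text
time: 4.58
tool_pos: [0.4837, 0.2345, 0.1542]
tcp_rot: [-1.255, -2.878, 0.003]
contact_force: [0.3, -0.4, 0.3]
grip_width: 0.0513
grasp_force: 0.0
time: 5.32
tool_pos: [0.4842, 0.2357, 0.1562]
tcp_rot: [1.252, 2.88, 0.0]
contact_force: [-3.0, -4.4, 11.1]
grip_width: 0.0112
grasp_force: 58.9
```

```bash
python3 -m inch '0 0 0.1 0 0 0;0 0 0.1 0 0 0;0 0 0 0 0 0' && python3 -m inch '0 0 0 0 0 0.7;0 0 0 0 0 0.7;0 0 0 0 0 0.7;0 0 0 0 0 0.7;0 0 0 0 0 0.7;0 0 0 0 0 0.7;0 0 0 0 0 0.7;0 0 0 0 0 0.7;0 0 0 0 0 0.7;0 0 0 0 0 0.7;0 0 0 0 0 0.7;0 0 0 0 0 0.63;0 0 0 0 0 0;0 0 0 0 0 0'
python3 - <<'E'
from h import *
st=robot.get_state();print(R.from_rotvec(st["tcp_rot"]).as_matrix().round(4).tolist())
for n in ("wrist","scene"):
    st=robot.get_state();I,D=vision.get_image(n);c,T=cam(n,st);P=cloud(c,T,D)
    if n=="wrist":
        np.savez("w3.npz",I=I,D=D,p=np.r_[st["tool_pos"],st["tcp_rot"]]);a=cv2.resize(I[120:,70:450,::-1],(480,333))
    else:
        b=cv2.resize(I[160:300,120:260,::-1],(320,333),interpolation=cv2.INTER_CUBIC)
cv2.imwrite("pics/w3.png",np.hstack([a,b]))
E
```

```text
time: 5.7
tool_pos: [0.4843, 0.2361, 0.1677]
tcp_rot: [1.252, 2.881, 0.001]
contact_force: [0.2, -0.3, -1.6]
grip_width: 0.0117
grasp_force: 58.7
time: 7.45
tool_pos: [0.4839, 0.2359, 0.167]
tcp_rot: [0.279, -3.129, -0.0]
contact_force: [0.2, 0.2, -2.9]
grip_width: 0.0112
grasp_force: 58.6
[[-0.9842, -0.177, -0.0001], [-0.177, 0.9842, -0.0], [0.0001, 0.0, -1.0]]
```

View pics/w3.png

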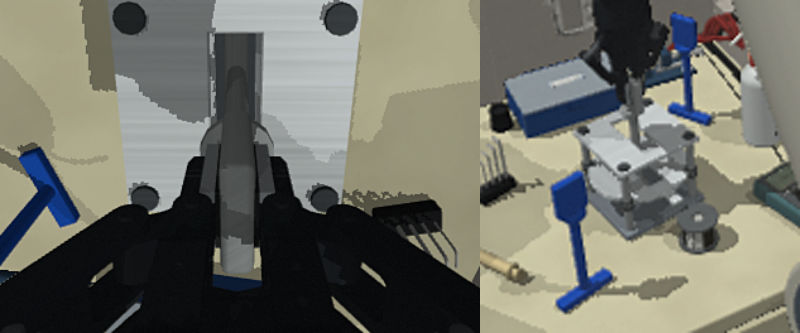

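The key is held (about 2.5 N of weight) and, through the plate slot at (240,70), it lies along both slots. I'll creep up through the disc.

```bash
python3 -m inch '0 0 0.1 0 0 0;0 0 0.1 0 0 0;0 0 0.05 0 0 0;0 0 0.03 0 0 0;0 0 0.03 0 0 0' && python3 -m inch '0 0 0.03 0 0 0;0 0 0.03 0 0 0' && python3 -m inch '0 0 0.05 0 0 0;0 0 0.05 0 0 0'
```

```text
time: 8.18
tool_pos: [0.4839, 0.2359, 0.1857]
tcp_rot: [0.282, -3.129, 0.0]
contact_force: [0.9, 0.3, -2.4]
grip_width: 0.0114
grasp_force: 58.5
time: 8.43
tool_pos: [0.4839, 0.2359, 0.1893]
tcp_rot: [0.282, -3.129, 0.0]
contact_force: [0.9, -0.8, -2.6]
grip_width: 0.0115
grasp_force: 58.5
time: 8.68
tool_pos: [0.484, 0.236, 0.1955]
tcp_rot: [0.282, -3.129, -0.0]
contact_force: [0.0, 0.6, -2.1]
grip_width: 0.0112
grasp_force: 58.5
```

```bash
python3 -m inch '0 0 0.08 0 0 0;0 0 0.08 0 0 0;0 0 0.08 0 0 0;0 0 0.1 0 0 0;0 0 0.05 0 0 0;0 0 0 0 0 0;0 0 0 0 0 0' && python3 -m inch '0 0 0.05 0 0 0;0 0 0.05 0 0 0;0 0 0.05 0 0 0;0 0 0.03 0 0 0;0 0 0.03 0 0 0;0 0 0.03 0 0 0;0 0 0.03 0 0 0' && python3 -m inch '0 0 0.05 0 0 0;0 0 0.05 0 0 0;0 0 0.05 0 0 0;0 0 0.05 0 0 0'
```

```text
time: 9.55
tool_pos: [0.4839, 0.2359, 0.2185]
tcp_rot: [0.282, -3.129, 0.0]
contact_force: [0.3, -0.2, -3.4]
grip_width: 0.011
grasp_force: 58.5
time: 10.42
tool_pos: [0.4839, 0.2359, 0.2349]
tcp_rot: [0.282, -3.129, 0.0]
contact_force: [0.6, 0.9, -1.4]
grip_width: 0.0109
grasp_force: 58.5
time: 10.92
tool_pos: [0.484, 0.236, 0.2471]
tcp_rot: [-0.282, 3.129, 0.0]
contact_force: [0.8, -0.1, -2.7]
grip_width: 0.0111
grasp_force: 58.5
```

```bash
python3 -m inch '0 0 0.1 0 0 0;0 0 0.1 0 0 0;0 0 0.1 0 0 0;0 0 0.1 0 0 0;0 0 0.1 0 0 0;0 0 0 0 0 0;0 0 0 0 0 0;0 0 0.4 0 0 0;0 0 0.6 0 0 0;0 0 0.8 0 0 0;0 0 0.6 0 0 0;0 0 0 0 0 0;0 0 0 0 0 0'
```

```text
time: 12.55
tool_pos: [0.4836, 0.2358, 0.4197]
tcp_rot: [0.282, -3.127, 0.001]
contact_force: [1.2, -0.3, -3.8]
grip_width: 0.0114
grasp_force: 58.8
```

```bash
python3 -m inch '0.05 -0.3 0 0 0 -0.3;0.11 -0.7 0 0 0 -0.5;0.12 -0.75 0 0 0 -0.5;0.12 -0.75 0 0 0 -0.5;0.12 -0.75 0 0 0 -0.5;0.12 -0.75 0 0 0 -0.5;0.12 -0.75 0 0 0 -0.5;0.12 -0.75 0 0 0 -0.5;0.11 -0.7 0 0 0 -0.5;0.08 -0.45 0 0 0 -0.5;0.03 -0.19 0 0 0 -0.3;0 0 0 0 0 0;0 0 0 0 0 0'
python3 - <<'E'
from h import *
st=robot.get_state();print(R.from_rotvec(st["tcp_rot"]).as_matrix().round(4).tolist())
I,D=vision.get_image("wrist");c,T=cam("wrist",st);a=cv2.resize(I[:,:,::-1],(400,300))
P=cloud(c,T,D);np.savez("w4.npz",I=I,D=D,P=P)
I,D=vision.get_image("top");np.savez("t4.npz",I=I,D=D);b=cv2.resize(I[110:260,240:440,::-1],(400,300),interpolation=cv2.INTER_CUBIC)
cv2.imwrite("pics/w4.png",np.hstack([a,b]))
E
```

```text
time: 14.18
tool_pos: [0.5497, -0.1737, 0.4208]
tcp_rot: [-0.672, -3.069, -0.0]
contact_force: [0.2, 0.7, -2.8]
grip_width: 0.0115
grasp_force: 58.9
[[-0.9086, 0.4178, -0.0003], [0.4178, 0.9086, 0.0004], [0.0004, 0.0002, -1.0]]
```

View pics/w4.png

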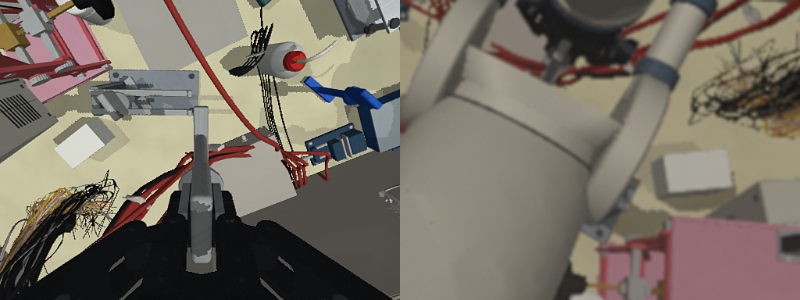

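The left half (wrist) shows the key held upright in the jaws. Its foot end is at (203,110), between the prong tips at (193,95) and the cable at (240,110). I'll measure the foot relative to the TCP before descending.

```bash
python3 - <<'E'
from h import *
P=np.load("w4.npz")["P"];seat=np.array([.5002,-.218]);a=np.radians(-114.7);d=np.array([np.cos(a),np.sin(a)]);n=np.array([-d[1],d[0]])
S=np.dstack([(P[...,:2]-seat)@d,(P[...,:2]-seat)@n,P[...,2]])
tcp=np.array([.5497,-.1737]);print("tcp fork",(tcp-seat)@d,(tcp-seat)@n)
m=(P[...,2]>.268)&(P[...,2]<.30)&(np.hypot(P[...,0]-tcp[0],P[...,1]-tcp[1])<.08)
f=S[m];print(len(f),f.min(0).round(4),f.max(0).round(4),np.median(f,0).round(4));hh=np.histogram(f[:,2],16,(.268,.3));print(hh[0])
r=cv2.minAreaRect(f[:,:2].astype(np.float32));print(r)
I=np.load("w4.npz")["I"].astype(int);c=(I[...,0]>90)&(I[...,1]<50)&(I[...,2]<60)&(S[...,2]<.3)
for w in np.arange(-.05,.09,.02):
    k=S[c&(abs(S[...,1]-w)<.008)&(S[...,0]>-.15)&(S[...,0]<.0)]
    if len(k):print("cable w",w.round(2),np.percentile(k[:,0],[1,50,99]).round(3),np.percentile(k[:,2],[2,50,98]).round(3))
from fork import prongs
prongs(P)
E
```

```text
tcp fork -0.06093133241758708 0.026459643418185002
852 [-0.07   -0.0127  0.2775] [-0.0522  0.0498  0.2999] [-0.061   0.0072  0.2871]
[  0   0   0   0   1   0   5  13  76 617  97   8   8  11   5  11]
((-0.060836922377347946, 0.018513398244976997), (0.01777990348637104, 0.062369778752326965), 0.4869112968444824)
cable w -0.05 [-0.082 -0.073 -0.065] [0.205 0.207 0.209]
cable w -0.03 [-0.096 -0.088 -0.079] [0.2   0.203 0.206]
cable w -0.01 [-0.112 -0.103 -0.094] [0.192 0.197 0.2  ]
cable w 0.01 [-0.128 -0.119 -0.11 ] [0.182 0.187 0.192]
cable w 0.03 [-0.146 -0.136 -0.126] [0.168 0.175 0.181]
cable w 0.05 [-0.15  -0.148 -0.145] [0.163 0.165 0.167]
cable w 0.09 [-0.147 -0.086 -0.026] [0.115 0.175 0.245]
862 lines [-0.03377533 -0.01410467] [-0.02788444  0.01791968] z 0.16555552186039596
tip t [-0.04587116 -0.04570432 -0.0445873 ]
angle -115.36586308088881 origin on mid [ 0.49974797 -0.21776367] d [-0.40034903 -0.91636273]
```

```bash
python3 -m inch '0 0 -0.4 0 0 0;0 0 -0.5 0 0 0;0 0 -0.5 0 0 0;0 0 -0.5 0 0 0;0 0 -0.43 0 0 0;0 0 0 0 0 0;0 0 0 0 0 0' && python3 -m inch '-0.14 0.06 0 0 0 0;-0.14 0.06 0 0 0 0;-0.13 0.07 0 0 0 0;0 0 0 0 0 0;0 0 0 0 0 0'
```

```text
time: 15.15
tool_pos: [0.5505, -0.1743, 0.2823]
tcp_rot: [0.672, 3.067, -0.0]
contact_force: [-0.2, -0.0, -2.6]
grip_width: 0.0112
grasp_force: 58.8
time: 15.78
tool_pos: [0.5255, -0.1631, 0.2812]
tcp_rot: [0.674, 3.068, -0.0]
contact_force: [0.6, -0.9, -2.6]
grip_width: 0.0116
grasp_force: 58.9
```

```bash
python3 -m inch '-0.08 -0.18 0 0 0 0;-0.09 -0.18 0 0 0 0;-0.09 -0.18 0 0 0 0;-0.08 -0.19 0 0 0 0;0 0 0 0 0 0;0 0 0 0 0 0' && python3 -m inch '0 0 -0.2 0 0 0;0 0 -0.3 0 0 0;0 0 -0.4 0 0 0;0 0 -0.3 0 0 0;0 0 -0.2 0 0 0;0 0 -0.1 0 0 0;0 0 0 0 0 0'
python3 - <<'E'
from h import *
from fork import prongs
st=robot.get_state();I,D=vision.get_image("wrist");c,T=cam("wrist",st);P=cloud(c,T,D);np.savez("w5.npz",I=I,D=D,P=P)
cv2.imwrite("pics/w5.png",cv2.resize(I[60:330,120:440,::-1],(711,600)))
E
```

```text
time: 16.52
tool_pos: [0.505, -0.2068, 0.2811]
tcp_rot: [0.674, 3.068, 0.0]
contact_force: [0.3, -0.2, -2.4]
grip_width: 0.0111
grasp_force: 59.0
time: 17.4
tool_pos: [0.505, -0.2068, 0.191]
tcp_rot: [-0.673, -3.068, -0.0]
contact_force: [0.2, 0.2, -2.6]
grip_width: 0.0113
grasp_force: 59.0
```

View pics/w5.png

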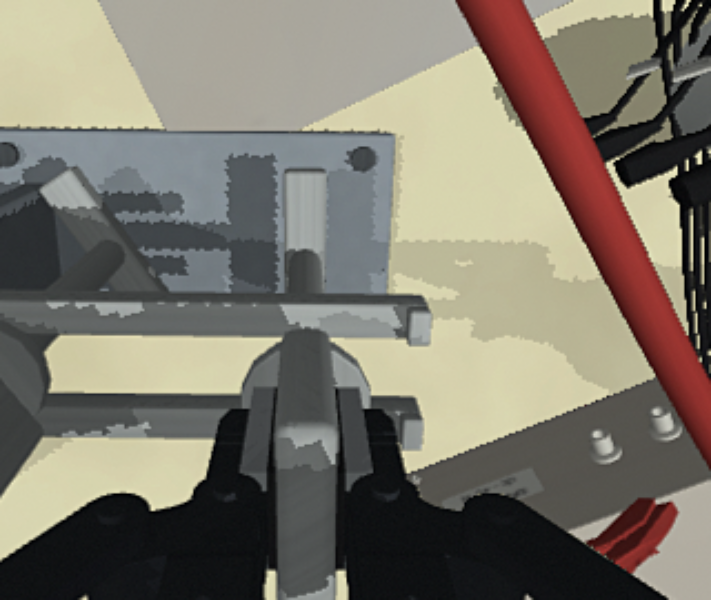

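The stem is between the prongs at (305,310), the collar is behind the lips at (415,325) and (410,420), and the spare is well off to the left. I'll lower until contact.

```bash
python3 -m inch '0 0 -0.07 0 0 0;0 0 -0.05 0 0 0;0 0 -0.02 0 0 0;0 0 0 0 0 0' && python3 -m inch '0 0 -0.02 0 0 0;0 0 0 0 0 0'
```

```text
time: 17.95
tool_pos: [0.5049, -0.2068, 0.1826]
tcp_rot: [-0.674, -3.068, -0.0]
contact_force: [-0.2, 0.5, -3.5]
grip_width: 0.0109
grasp_force: 59.0
time: 18.2
tool_pos: [0.505, -0.2068, 0.1814]
tcp_rot: [-0.674, -3.068, -0.0]
contact_force: [0.6, -0.2, -2.9]
grip_width: 0.011
grasp_force: 59.0
```

```bash
python3 -m inch '0 0 -0.02 0 0 0;0 0 0 0 0 0' && python3 -m inch '0 0 -0.02 0 0 0;0 0 0 0 0 0'
```

```text
time: 18.45
tool_pos: [0.505, -0.2069, 0.1811]
tcp_rot: [0.673, 3.068, -0.001]
contact_force: [-4.5, 1.4, 11.8]
grip_width: 0.0115
grasp_force: 61.4
time: 18.7
tool_pos: [0.5051, -0.2069, 0.181]
tcp_rot: [0.673, 3.067, -0.001]
contact_force: [-9.9, 4.9, 33.1]
grip_width: 0.0115
grasp_force: 64.5
```

Contact came at TCP z 0.181, as predicted. I'll ease off, release, and rise.

```bash
python3 -m inch '0 0 0.025 0 0 0;0 0 0 0 0 0' && python3 -m inch '0 0 0 0 0 0;0 0 0 0 0 0;0 0 0 0 0 0;0 0 0 0 0 0' 0.5 && python3 -m inch '0 0 0.1 0 0 0;0 0 0.2 0 0 0;0 0 0.4 0 0 0;0 0 0.6 0 0 0;0 0 0.6 0 0 0;0 0 0.6 0 0 0;0 0 0 0 0 0;0 0 0 0 0 0'
python3 - <<'E'
from h import *
st=robot.get_state();I,D=vision.get_image("wrist");c,T=cam("wrist",st);P=cloud(c,T,D)
seat=np.array([.5,-.2179]);a=np.radians(-115);d=np.array([np.cos(a),np.sin(a)]);n=np.array([-d[1],d[0]])
S=np.dstack([(P[...,:2]-seat)@d,(P[...,:2]-seat)@n,P[...,2]])
m=(abs(S[...,0]+.01)<.04)&(abs(S[...,1])<.06)
f=S[m&(S[...,2]>.205)&(S[...,2]<.235)];print("top z",np.percentile(f[:,2],95))
g=f[f[:,2]>np.percentile(f[:,2],95)-.004];print(cv2.minAreaRect(g[:,:2].astype(np.float32)))
cv2.imwrite("pics/w6.png",I[:,:,::-1])
E
```

```text
time: 18.95
tool_pos: [0.5051, -0.2069, 0.1811]
tcp_rot: [0.673, 3.068, -0.0]
contact_force: [-2.8, 2.7, 10.6]
grip_width: 0.0113
grasp_force: 61.2
time: 19.45
tool_pos: [0.505, -0.2069, 0.1805]
tcp_rot: [-0.674, -3.068, -0.0]
contact_force: [-0.7, 0.1, -0.5]
grip_width: 0.0429
grasp_force: 0.0
time: 20.45
tool_pos: [0.5047, -0.2067, 0.3306]
tcp_rot: [0.674, 3.068, -0.0]
contact_force: [0.4, 1.0, -1.0]
grip_width: 0.0428
grasp_force: 0.0
top z 0.22061115150026622
((-0.012705152854323387, 0.0007515288889408112), (0.043286487460136414, 0.011688893660902977), 89.9384765625)
```

View pics/w6.png

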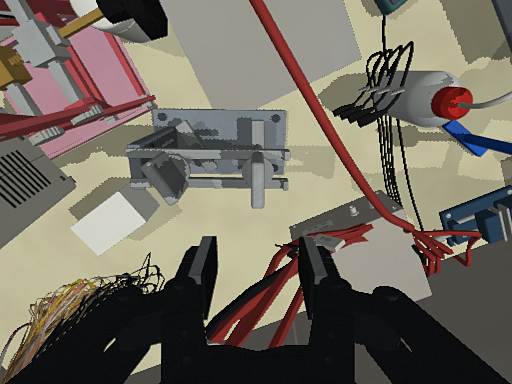

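The key hangs at (258,165) behind the lips, with the spare at (165,175). Its grip centre is at x −13 mm, y +0.8 mm, and its top at z 0.2206. That puts the grip 31 mm above the seat (0.0316), inside the required range.

```bash
python3 -c "
from bench import robot;print(robot.job_done())"
```

```text
the job is handed in; nothing more can be done
None
```

The T-key is out of the tower and hanging upright, released, on the fork prongs behind the lips and in front of the spare (13 mm before the seat point, 1 mm off the mid-line); I handed the job in at about 20 s, and no verdict came back. The disc slot turned out nearly parallel to the top plate's slot, not 60–120° from it, so one turn of 57° served both.

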